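# Press a plaster mould shut in the bench clamp and release it

## Task

Press the two-part plaster mould shut in the bench clamp: squeeze the sprung trigger towards the grip post again and again to walk the jaw onto the loose half, until the seam is fully closed and the clamp, with the trigger let go, grips the mould firmly by itself for a second or two - but gently, since the plaster chips above about 20 N. Then hold the release tab down until the jaw has sprung all the way back, and leave the mould shut. Move the jaw and the mould only by means of the clamp's trigger and tab, and leave the pots, jar and brush as they are.

Things in the scene. Friction and masses are not known exactly. Their poses are not given: they have to be found in the camera images.
- clamp: bench clamp on a plywood base 130 x 385 x 20 mm fixed to the bench. Origin: underside of the base, on the clamp's axis; y: clamping direction (the jaw walks to +y), z up, heights are above the bench. Along y, mm: black housing -205 to -45 (56 wide, top at z 90) carrying tab, grip post and trigger; grey jaw; rubber pad; loose half; fixed half 106 to 146; steel fixed jaw to 166
- grip_post (a point): on the fixed black grip post (30 mm wide in x, 16 thick in y, from z 90 up to z 175 mm): its middle line at z 155 mm, clamp y -97 mm, the height at which to squeeze. Behind it (y -105 to -167 mm) nothing stands higher than the housing, nor in front of the trigger higher than z 105 mm
- trigger_bar (a point): centre of the trigger's round cross bar (40 mm long in x, 14 mm in diameter, z 154 mm) on the jaw side of the post; at rest its front is 62 mm from the back of the post. Squeezing brings it 25 mm towards the post (clamp -y); a spring brings it back. Force on the bar: 6 N while the jaw walks free, 9 N sliding the half, 11 N when the pad presses the shut mould with 10 N, 15 N at 17 N, 20 N at 26 N
- trigger (a joint): trigger angle, rad: 0 at rest, 0.36 fully squeezed (hard stop), hinged at clamp y -62, z 85 mm. Each squeeze past about 0.3 rad walks the jaw on by one ratchet tooth of 6 mm; then let it right back for the next. On letting go the jaw slips back to the last tooth passed (by up to 6 mm, 9 N less on the mould)
- jaw_top (a point): middle of the top edge of the moving jaw's grey plate, z 93 mm, at clamp y -13 mm plus the travel. In front of the plate sits a round black rubber pad (48 mm in diameter, axis at z 60 mm) on a coil spring (3 N preload, 1.5 N per mm, 22 mm of travel); its front is 31 to 37 mm ahead of the plate, on a screw whose setting differs each time and is not measured
- jaw: the moving jaw: grey plate 60 x 14 x 70 mm, front face at clamp y -6 mm plus the travel, with its steel bar and sprung pad; not to be touched. Origin: the clamp's origin shifted along y by the travel, which is 0 when all the way back (a spring of 4 to 7 N pulls it there), starts at 0 to 12 mm and is at most 66 mm. Ratchet teeth hold it while the tab is up
- loose_half_top (a point): centre of the top of the loose plaster half (100 x 40 x 85 mm, top at z 105 mm), the one on the pad's side; it slides along clamp y on two tight steel dowel pins and needs 5 N to move
- loose_half: the loose half. Origin: the clamp's origin shifted along -y by the seam gap between the halves, which starts at 8 to 18 mm and is 0 when shut; its back face is at clamp y 66 mm less the gap. Not to be touched by the robot
- fixed_half_top (a point): centre of the top of the fixed plaster half, z 105 mm, clamp y 126 mm
- tab_top (a point): centre of the top of the steel release tab (plate 30 x 26 mm, top at z 125 mm) on the housing behind the grip post, at clamp y -180 mm. Pressed straight down, 8 mm to its stop; the ratchet lets go from about 5 mm on, at 4 to 6 N, and bites again when the tab rises. The jaw takes about half a second to spring back: keep the tab down as long
- tab (a joint): how far the tab is pressed, m: 0 up, 0.008 fully down.
- pot_a: upturned terracotta pot, 96 mm across, 71 mm tall, loose bystander
- pot_b: smaller upturned terracotta pot, 82 mm across, 60 mm tall, loose bystander
- glaze_jar: white jar, 60 mm across, 75 mm tall, loose bystander
- glaze_brush: wooden-handled brush 200 mm long, lying loose on the bench, bystander

How it is judged:
By the outcome, as a careful person would: the job done as asked, in the order asked, and still so for the second after the job is handed in, with the robot touching nothing.
It also fails if it takes over 72 s, if anything falls off the work surface, if the arm or the gripper's body presses on something with over 40 N, if the wrist force passes 120 N, or if a joint passes its speed limit or range.

## Robot

A 6-joint arm with a two-finger parallel gripper is mounted at the origin on the work surface. World frame = base frame: x ahead of the robot, y to its left, z up, the work surface at z = 0. Lengths are in m, angles in rad, forces in N, time in s.
With the tool pointing down it reaches from about 0.4 to 0.825 m from the base axis. Payload 7 kg.
Tool frame: the origin (TCP) lies midway between the tips of the shut fingers; the grasp point (between the pads) lies arm.hold_point_z behind it (arm.hold_point_z is the distance from the TCP to the grasp point, in m); z points along the fingers, y is the line along which they close (so a half turn about z gives the same grasp; the last joint's range is limited). The gripper opens to 88 mm and grips with 3 to 60 N. Pads are 19 mm wide; open, the fingers measure 130 mm over their backs; the gripper's body (78 mm by 193 mm) begins 47 mm behind the grasp point.
Start: joints at [-0.962, 0.359, 0.012, 0, -1.224, -0.288], TCP at [0.213, -0.641, 0.227] pointing down, gripper open.
Joint ranges: [-3.07, 3.07], [-1.43, 2.12], [-1.02, 1.25], [-3.03, 1.67], [-3.05, -0], [-3.03, 3.03]. Speed limits (rad/s): [2.39, 2.39, 3.01, 3.14, 3.14, 3.14].

## Interface

Orientations are given as [roll, pitch, yaw] about the fixed x, y, z axes, in that order (R = Rz(yaw) Ry(pitch) Rx(roll)).
In Python, from station import arm gives the robot as it stands.
- The arm moves only by the shell command python3 -m crank 'ROWS' [OPENING] [FORCE]. ROWS is JSON, a list that holds one entry, the list of rows, each a list of 4 numbers: the shift along the tool's x, y, z in units of 25 mm (1.0 is 25 mm), then the turn about the tool's z in units of 5 degrees (1.0 is 5 degrees). A call has 1 to 12 rows; each row is the pose to reach, as a shift and turn from the pose commanded when the call began, along the tool's axes at that moment; what a row does not reach only later rows make up. A row lasts 1/8 s, in which the tool goes at most 62.5 mm and 10.7 degrees, less where a joint would pass 70% of its speed; a pose out of reach is approached as far as the arm can. A call with a gripper value outside its range is refused whole. OPENING is the closure, from 0 (fully open) to 1 (shut), set as the call begins (- or left out, the last holds). The fingers move at their own pace and stop on an object; FORCE is the grip in N (left out, the last holds). Time passes only in rows, so rows that repeat a pose let the fingers close. It gives the time, the measured TCP pose, the force, the opening and the grip force at its end, in the units of the state.
- arm.get_state(): the state, without advancing time (a new reading comes with each control period).
- arm.grab_frame(name): name is "side" or "top" or "wrist"; returns (picture, depth): 384x512x3 uint8, red, green, blue; 384x512 float32, m along the optical axis (not along the pixel's ray), 0 where there is no reading.
- arm.get_calibration(name): a dict with "mtx" (3x3 intrinsics, pixels), "R" (3x3) and "t" (3): a world point X has camera coordinates R X + t; the wrist camera has in their place "mount" (4x4, takes a point from camera to tool coordinates, whose origin is the TCP and whose axes are the flange's). Camera axes: x right, y down, z forward; pixel columns grow to the right and rows downward; lengths in m; the calibration is good to about 2 mm. A picture is of the moment at which its call begins: read the wrist's pose just before it. get_calibration takes no time and is no camera call.
- arm.job_done(): hands the job in; it is judged then, once.
Trained networks look in the newest picture that a camera, given by its name, has taken for a name from the list of things; names that differ only in an ending like _2 or _b are one class to them, and where a whole thing is asked for, a point or a joint stands for the part that bears it (a point fixed in the world has none). Each returns a list of dicts, best first, with "score" (0 to 1); they miss things now and then, are a little off and sometimes report something else, mostly with a low value. They report only what shows in the picture. A call takes as long as a camera call.
- arm.recognise(thing, camera): "extent" ([left, top, width, height] in pixels, round what is visible of it).
- arm.trace(thing, camera): "mask" (384x512 bool, what is visible of it) and "extent" ([left, top, width, height] in pixels, round what is visible of it).
The state is a dict: "t": time; "q": joint angles; "qd": joint speeds; "joint_efforts": joint torques, N m; "eef_pos": TCP position; "ee_rot": TCP orientation; "force": force on the tool from outside, world axes, zero at the start; "moment": the same for the moment, N m; "width": finger opening in m; "gripper_force": force on a finger pad.
Only numpy, scipy, OpenCV 4.12 (cv2) and the standard library are available. Lean on these libraries where they do the work, as an engineer would, in place of code of your own. Each camera call takes 0.05 s, during which the arm holds its last target. There are 200 camera calls.

## Working session

There is one attempt and no reset: what is moved stays moved. The work goes in short steps, Python scripts to look and compute and a shell command to move; the robot and the scene stay as the last step left them, time stands still between calls to the robot, and variables do not carry over. Pictures are saved under pics/ and viewed, at most 10 in all, crops included, and the job is handed in when it is done.

```bash
mkdir -p pics; ls; python3 - <<'E'
from station import arm
import cv2,numpy as np
print(arm.hold_point_z)
s=arm.get_state();print({k:np.round(v,3).tolist() for k,v in s.items()})
ims=[]
for n in("top","side"):
    p,d=arm.grab_frame(n);cv2.imwrite(f"pics/{n}0.png",p[:,:,::-1]);np.save(f"pics/{n}0.npy",d)
    c=arm.get_calibration(n);K=c["mtx"];R=np.array(c["R"]);t=np.array(c["t"])
    print(n,-R.T@t)
    for th in("grip_post","trigger_bar","jaw_top","loose_half_top","fixed_half_top","tab_top","jaw","clamp"):
        for r in arm.recognise(th,n)[:1]:
            l,tp,w,h=r["extent"];u,v=l+w/2,tp+h/2
            z=d[int(v),int(u)];X=R.T@(np.linalg.inv(K)@[u,v,1]*z-t)
            print(th,round(r["score"],2),np.round([l,tp,w,h]),np.round(X,3))
    ims.append(p)
cv2.imwrite("pics/a.png",np.hstack(ims)[:,:,::-1])
E
python3 -c "
import cv2;a=cv2.imread('pics/a.png');cv2.imwrite('pics/a1.png',cv2.resize(a,(800,300)))"
```

```text
pics
0.0188
{'t': 0.0, 'q': [-0.962, 0.359, 0.011, -0.0, -1.224, -0.288], 'qd': [0.001, 0.0, -0.002, -0.0, -0.002, 0.0], 'joint_efforts': [0.001, -58.272, 29.308, 6.998, 0.007, -0.0], 'eef_pos': [0.213, -0.64, 0.226], 'ee_rot': [3.14, -0.0, -2.821], 'force': [-0.196, 0.835, -0.708], 'moment': [0.025, 0.026, -0.009], 'gripper_force': 0.0, 'width': 0.088}
top [0.49976953 0.06381106 0.87267752]
grip_post 0.6 [203. 196. 175.  65.] [0.499 0.008 0.068]
trigger_bar 0.49 [300. 221.  10.  19.] [ 0.493 -0.014  0.157]
jaw_top 0.97 [265. 212.  38.  33.] [0.498 0.023 0.094]
loose_half_top 0.78 [235. 204.  23.  47.] [0.503 0.101 0.107]
fixed_half_top 0.7 [198. 200. 182.  61.] [0.495 0.012 0.069]
tab_top 0.62 [364. 225.  17.  15.] [ 0.488 -0.152  0.123]
jaw 0.57 [238. 266.  34.  36.] [0.381 0.088 0.061]
clamp 0.96 [201. 198. 180.  65.] [0.493 0.008 0.07 ]
side [0.21410634 0.87501347 0.69563626]
trigger_bar 0.77 [308. 173.  17.  31.] [ 0.496 -0.019  0.124]
jaw_top 0.75 [303. 278.  49.  56.] [0.371 0.249 0.05 ]
loose_half_top 0.56 [270. 212.  50.  48.] [0.48  0.149 0.107]
fixed_half_top 0.61 [241. 161. 120. 140.] [0.478 0.124 0.104]
tab_top 0.42 [218. 211.  47.  55.] [0.628 0.109 0.021]
jaw 0.72 [297. 206.  27.  23.] [0.491 0.029 0.075]
clamp 0.86 [245. 159. 118. 137.] [0.477 0.11  0.104]
```

View pics/top0.png

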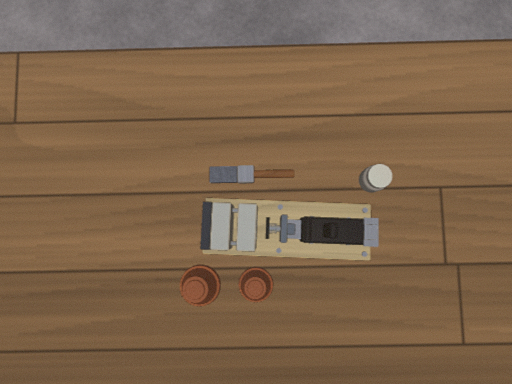

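View pics/side0.png

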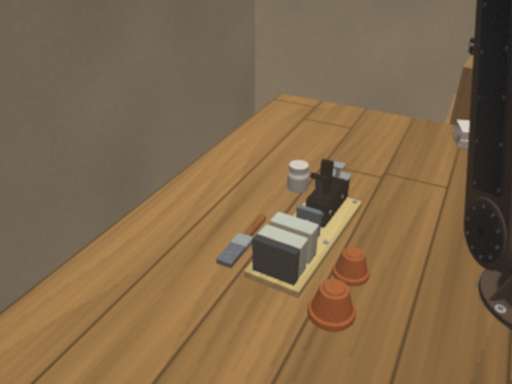

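The top view shows the clamp lying almost along world +y: fixed jaw at u≈205, loose half u≈247, jaw plate u≈284, post u≈330, tab u≈371, v≈230. The jar (378,178), brush and pots are clear of it. Next I fit the clamp pose.

```bash
cat > h.py <<'E'
import numpy as np,cv2
from station import arm
def cloud(n,d,pose=None):
    c=arm.get_calibration(n);K=np.array(c["mtx"])
    v,u=np.mgrid[:384,:512];P=np.stack([(u-K[0,2])/K[0,0]*d,(v-K[1,2])/K[1,1]*d,d],-1)
    if n!="wrist": return (P-np.array(c["t"]))@np.array(c["R"])
    from scipy.spatial.transform import Rotation as Ro
    M=np.array(c["mount"]);P=P@M[:3,:3].T+M[:3,3]
    return P@Ro.from_euler("xyz",pose[1]).as_matrix().T+np.array(pose[0])
E
python3 - <<'E'
from h import *
d=np.load("pics/top0.npy");p=cv2.imread("pics/top0.png")
X=cloud("top",d);x,y,z=X[...,0],X[...,1],X[...,2]
reg=(x>.40)&(x<.59)&(y>-.25)&(y<.25)&(d>0)
m=reg&(z>.012)&(abs(x-.49)<.085);m[:, :195]=0
m=cv2.morphologyEx(m.astype(np.uint8),cv2.MORPH_OPEN,np.ones((3,3)))
n,l,s,_=cv2.connectedComponentsWithStats(m);k=1+np.argmax(s[1:,4])
print(s[1:]);pts=X[(l==k)&(z<.03)][:,:2]
r=cv2.minAreaRect(pts.astype(np.float32)*1000);print("base",r)
for a,b in((.1,.11),(.118,.13),(.165,.18),(.147,.164),(.088,.1)):
    q=(l==k)&(z>a)&(z<b)
    for i in range(1,(c:=cv2.connectedComponentsWithStats(q.astype(np.uint8)))[0]):
        if c[2][i,4]>8:
            P=X[c[1]==i];print(a,len(P),(P[:,:2].min(0)*1e3).round(),(P[:,:2].max(0)*1e3).round(),np.median(P,0).round(4))
E
```

```text
[[ 201  198  178   63 9736]
 [ 195  266   15    7   92]]
base ((498.7935485839844, 12.939697265625), (382.8243713378906, 130.24154663085938), 86.57183837890625)
0.1 1363 [459. 134.] [559. 197.] [0.507  0.1659 0.1044]
0.1 901 [453.  82.] [553. 125.] [0.5034 0.1025 0.1043]
0.1 11 [484. -58.] [504. -57.] [ 0.4939 -0.0578  0.1068]
0.118 16 [480. -61.] [506. -57.] [ 0.495  -0.0579  0.1206]
0.118 207 [ 474. -162.] [ 504. -135.] [ 0.4899 -0.1482  0.1247]
0.165 133 [481. -73.] [509. -57.] [ 0.4942 -0.0639  0.1737]
0.147 152 [478. -26.] [516. -11.] [ 0.4967 -0.0185  0.159 ]
0.147 17 [481. -60.] [508. -57.] [ 0.4922 -0.0579  0.1553]
0.088 14 [523. 134.] [550. 136.] [0.5366 0.1352 0.0933]
0.088 191 [470.  17.] [529.  31.] [0.4996 0.0239 0.0922]
0.088 1169 [ 458. -175.] [522. -18.] [ 0.492  -0.1079  0.0901]
0.088 26 [486. -19.] [518. -14.] [ 0.5019 -0.0169  0.0893]
0.088 10 [483. 137.] [502. 138.] [0.4924 0.1375 0.0951]
```

```bash
python3 -m crank '[[[-0.7,0.8,0,0.2],[-2.2,2.3,0,0.5],[-3.8,4,0,0.9],[-5.5,5.7,0,1.3],[-7.1,7.4,0,1.7],[-8.8,9.1,0,2.1],[-10.4,10.9,0,2.5],[-12,12.6,0,2.9],[-13.7,14.3,0,3.3],[-15.3,16,0,3.7],[-17,17.7,0,4.1],[-18.25,19.06,0,4.36]]]' 0
python3 -m crank '[[[0,0,0,0],[0,0,0,0],[0,0,0,0]]]'
python3 - <<'E'
from h import *
s=arm.get_state();pose=(s["eef_pos"],s["ee_rot"])
p,d=arm.grab_frame("wrist");cv2.imwrite("pics/w1.png",p[:,:,::-1]);np.save("pics/w1.npy",d)
X=cloud("wrist",d,pose);print(np.round(s["eef_pos"],4),np.round(s["ee_rot"],3),np.round(s["force"],2))
z=X[...,2]
for a,b in((.1,.11),(.118,.13),(.165,.18),(.147,.164),(.088,.1)):
    c=cv2.connectedComponentsWithStats(((z>a)&(z<b)&(d>0)).astype(np.uint8))
    for i in range(1,c[0]):
        if c[2][i,4]>60:
            P=X[c[1]==i];print(a,len(P),(P[:,:2].min(0)*1e3).round(),(P[:,:2].max(0)*1e3).round(),np.median(P,0).round(4))
E
```

```text
t: 2.4
eef_pos: [0.4964, -0.0422, 0.227]
ee_rot: [3.141, 0.001, 3.082]
force: [0.0, -0.6, -0.6]
width: 0.088
gripper_force: 0.0
t: 2.78
eef_pos: [0.4951, -0.0453, 0.2267]
ee_rot: [3.142, 0.0, 3.081]
force: [0.2, -0.4, 0.1]
width: 0.0882
gripper_force: 0.0
[ 0.4951 -0.0453  0.2267] [3.142 0.    3.081] [ 0.18 -0.44  0.08]
0.1 3288 [453.  79.] [552. 124.] [0.4982 0.1005 0.1044]
0.1 4981 [457. 134.] [553. 199.] [0.5012 0.1652 0.1045]
0.118 781 [ 473. -162.] [ 504. -135.] [ 0.4879 -0.1475  0.1242]
0.165 641 [478. -74.] [507. -57.] [ 0.4913 -0.0651  0.1735]
0.147 683 [476. -27.] [516. -11.] [ 0.4944 -0.0196  0.1592]
0.147 105 [478. -71.] [503. -57.] [ 0.4795 -0.0612  0.1552]
0.088 619 [456. 134.] [555. 172.] [0.4986 0.1373 0.0944]
0.088 441 [453.  79.] [550. 121.] [0.4956 0.0829 0.0946]
0.088 4601 [ 458. -175.] [522. -15.] [ 0.4853 -0.1005  0.0895]
0.088 650 [469.  15.] [527.  32.] [0.4963 0.0234 0.0922]
```

View pics/w1.png

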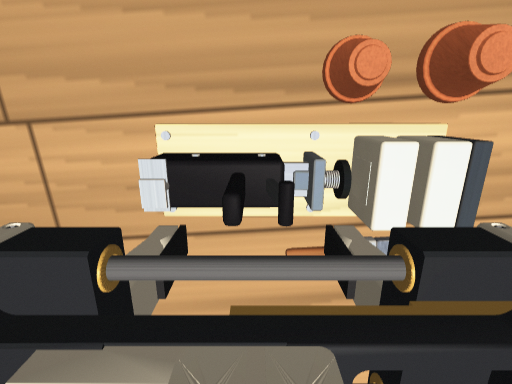

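The wrist view shows the post (233,200) and bar (286,200) standing between the open fingers, matching the fit. Descending straddling both.

```bash
python3 -m crank '[[[0,0,0.6,0],[0,0,1.5,0],[0,0,2.5,0],[0,0,3.3,0],[0,0,3.6,0],[0,0,3.6,0]]]'
python3 -m crank '[[[0,-0.2,0,0],[0,-0.35,0,0],[0,-0.35,0,0]]]'
python3 -m crank '[[[0,-0.2,0,0],[0,-0.2,0,0]]]'
python3 -m crank '[[[0,-0.3,0,0],[0,-0.5,0,0],[0,-0.5,0,0]]]'
```

```text
t: 3.58
eef_pos: [0.4952, -0.0449, 0.136]
ee_rot: [-3.141, -0.001, 3.082]
force: [0.3, 0.4, 1.3]
width: 0.0876
gripper_force: 0.0
t: 3.95
eef_pos: [0.4952, -0.0535, 0.137]
ee_rot: [3.141, 0.001, 3.081]
force: [-0.1, -0.9, 0.0]
width: 0.0875
gripper_force: 0.0
t: 4.2
eef_pos: [0.495, -0.0582, 0.1368]
ee_rot: [3.141, 0.001, 3.082]
force: [-0.8, 2.1, 1.8]
width: 0.0876
gripper_force: 1.3
t: 4.58
eef_pos: [0.4947, -0.0703, 0.1371]
ee_rot: [3.141, 0.002, 3.082]
force: [-0.1, 5.1, 4.0]
width: 0.0876
gripper_force: 2.7
```

```bash
python3 -m crank '[[[0,-0.2,0,0],[0,-0.32,0,0],[0,-0.32,0,0]]]'
python3 -m crank '[[[0,0.3,0,0],[0,0.8,0,0],[0,1.2,0,0],[0,1.2,0,0]]]'
python3 - <<'E'
from h import *
p,d=arm.grab_frame("top");cv2.imwrite("pics/top1.png",p[:,:,::-1])
X=cloud("top",d);x,y,z=[X[...,i] for i in range(3)]
for a,b,y0,y1 in((.088,.097,-.0,.06),(.1,.11,.06,.128),(.1,.11,.128,.22)):
    q=(z>a)&(z<b)&(y>y0)&(y<y1)&(abs(x-.5)<.06);P=X[q];print(len(P),np.median(P,0).round(4) if len(P) else 0)
E
```

```text
t: 4.95
eef_pos: [0.4943, -0.078, 0.1369]
ee_rot: [3.14, 0.002, 3.082]
force: [0.5, 6.3, 3.1]
width: 0.0874
gripper_force: 3.4
t: 5.45
eef_pos: [0.495, -0.0482, 0.1364]
ee_rot: [-3.141, -0.001, 3.083]
force: [-0.1, -0.3, -0.5]
width: 0.0873
gripper_force: 0.0
0 0
400 [0.5319 0.101  0.1044]
868 [0.5253 0.1678 0.1044]
```

```bash
cat >> h.py <<'E'
def look(tag,clampxy=(0.4985,0.0315)):
    s=arm.get_state();p,d=arm.grab_frame("wrist");cv2.imwrite(f"pics/{tag}.png",p[:,:,::-1])
    X=cloud("wrist",d,(s["eef_pos"],s["ee_rot"]))
    e=np.array([.0593,.998]);yc=(X[...,:2]-clampxy)@e;xc=(X[...,:2]-clampxy)@np.array([e[1],-e[0]]);z=X[...,2]
    for nm,a,b,y0,y1 in(("jaw",.089,.097,-30,50),("loose",.1008,.108,35,106),("fixed",.1008,.108,80,180),("pad",.065,.087,5,80)):
        q=(d>0)&(z>a)&(z<b)&(yc*1e3>y0)&(yc*1e3<y1)&(abs(xc)<(.022 if nm=="pad" else .04))
        v=yc[q]*1e3;print(nm,q.sum(),np.percentile(v,[1,5,50,95,99]).round(1) if q.sum()>20 else "")
    return X,d,p
E
python3 -c "
from h import *
look('w2')"
```

```text
jaw 890 [-8.9 -8.5 -2.6  3.7  4.5]
loose 3368 [ 51.   52.   69.1  88.4 105.7]
fixed 999 [ 80.1  80.7  86.3 108.4 110.1]
pad 1885 [14.8 18.6 33.4 50.9 51.4]
```

View pics/w2.png

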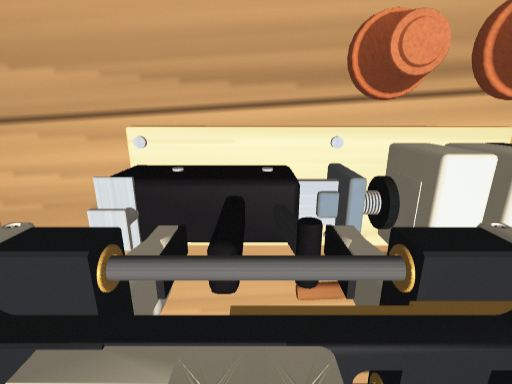

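The view shows the jaw plate (345,205) advanced one tooth to ~10 mm travel, with the pad (383,205) still ~10 mm off the loose half. Continuing.

```bash
python3 -m crank '[[[0,-0.3,0,0],[0,-0.7,0,0],[0,-1.1,0,0],[0,-1.22,0,0],[0,-1.22,0,0],[0,-0.8,0,0],[0,-0.3,0,0],[0,0,0,0],[0,0,0,0]]]'
python3 -m crank '[[[0,-0.3,0,0],[0,-0.7,0,0],[0,-1.1,0,0],[0,-1.22,0,0],[0,-1.22,0,0]]]'
python3 -m crank '[[[0,0.4,0,0],[0,0.9,0,0],[0,1.22,0,0],[0,1.22,0,0]]]'
python3 -c "
from h import *
look('w3')"
```

```text
t: 6.68
eef_pos: [0.4951, -0.0483, 0.1364]
ee_rot: [-3.141, -0.001, 3.083]
force: [-0.9, -0.2, -0.6]
width: 0.0874
gripper_force: 0.0
t: 7.3
eef_pos: [0.4941, -0.0787, 0.1369]
ee_rot: [3.139, 0.002, 3.081]
force: [-0.5, 10.1, 2.8]
width: 0.0876
gripper_force: 5.3
t: 7.8
eef_pos: [0.4951, -0.0485, 0.1365]
ee_rot: [-3.141, -0.001, 3.083]
force: [0.1, -0.1, 0.8]
width: 0.0882
gripper_force: 0.0
jaw 1090 [ 3.1  3.5  9.3 15.5 16.3]
loose 3410 [ 51.1  52.   69.3  88.5 105.6]
fixed 1031 [ 80.1  80.7  86.2 108.5 110.3]
pad 1503 [28.  30.6 42.  50.9 51.6]
```

```bash
python3 -m crank '[[[0,-0.3,0,0],[0,-0.7,0,0],[0,-1.1,0,0],[0,-1.2,0,0],[0,-1.2,0,0],[0,-0.8,0,0],[0,-0.3,0,0],[0,0,0,0],[0,0,0,0]]]'
python3 -m crank '[[[0,-0.3,0,0],[0,-0.7,0,0],[0,-1.1,0,0],[0,-1.2,0,0],[0,-1.2,0,0]]]'
python3 -m crank '[[[0,0.4,0,0],[0,0.9,0,0],[0,1.2,0,0],[0,1.2,0,0]]]'
python3 -c "
from h import *
look('w4')"
```

```text
t: 8.98
eef_pos: [0.4951, -0.0485, 0.1364]
ee_rot: [-3.141, -0.001, 3.083]
force: [-0.0, -0.6, -1.2]
width: 0.0875
gripper_force: 0.0
t: 9.6
eef_pos: [0.4942, -0.0782, 0.137]
ee_rot: [3.139, 0.002, 3.081]
force: [-1.8, 9.1, 4.1]
width: 0.0873
gripper_force: 5.0
t: 10.1
eef_pos: [0.4951, -0.0485, 0.1364]
ee_rot: [-3.141, -0.001, 3.083]
force: [-0.1, -0.2, -0.1]
width: 0.0879
gripper_force: 0.0
jaw 1235 [14.9 15.5 20.9 27.4 28.2]
loose 3332 [ 62.4  63.4  80.   99.7 105.7]
fixed 1885 [ 80.2  81.1  91.8 107.6 109.6]
pad 2352 [ 5.6  8.6 52.6 62.3 63. ]
```

View pics/w4.png

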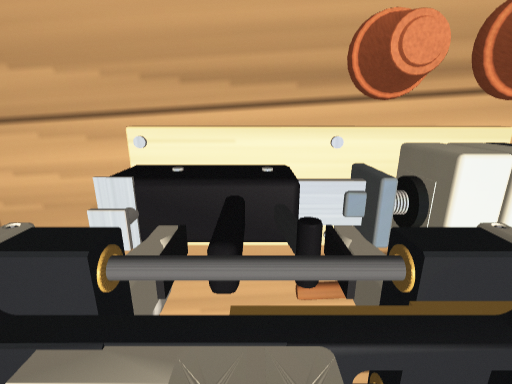

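The view shows the loose half (back at ~62 mm) with a seam gap of roughly 3-4 mm left. Next squeeze monitored.

```bash
python3 -m crank '[[[0,-0.3,0,0],[0,-0.7,0,0],[0,-0.95,0,0],[0,-0.95,0,0]]]'
python3 -m crank '[[[0,-0.12,0,0],[0,-0.22,0,0],[0,-0.22,0,0]]]'
python3 -m crank '[[[0,0.4,0,0],[0,0.9,0,0],[0,1.17,0,0],[0,1.17,0,0]]]'
python3 -c "
from h import *
look('w5')"
```

```text
t: 10.65
eef_pos: [0.4946, -0.0723, 0.1372]
ee_rot: [3.14, 0.002, 3.081]
force: [-1.3, 8.5, 5.0]
width: 0.0876
gripper_force: 4.2
t: 11.02
eef_pos: [0.4943, -0.0773, 0.1372]
ee_rot: [3.139, 0.002, 3.081]
force: [-1.7, 10.0, 5.5]
width: 0.0877
gripper_force: 5.1
t: 11.52
eef_pos: [0.4951, -0.0486, 0.1365]
ee_rot: [-3.141, -0.0, 3.083]
force: [-0.0, 0.3, -0.3]
width: 0.0875
gripper_force: 0.0
jaw 1110 [20.6 21.1 25.6 32.9 33.9]
loose 3255 [ 65.3  66.3  82.5 101.4 105.5]
fixed 2011 [ 80.3  81.2  92.4 107.3 109.5]
pad 2473 [ 5.5  8.7 53.8 65.3 66.1]
```

Seam looks shut; I estimate ~9 N held. Next I'll test gently how close one more tooth would come to 20 N, averaging the force partway (an aborted squeeze just slips back).

```bash
cat >> h.py <<'E'
def avg(n=5):
    F=[];P=[]
    for _ in range(n):
        arm.grab_frame("wrist");s=arm.get_state();F.append(s["force"]);P.append(s["eef_pos"])
    print("F",np.mean(F,0).round(2),"sd",np.std(F,0).round(2),"pos",np.mean(P,0).round(4))
E
python3 -c "
from h import *
avg(4)"
python3 -m crank '[[[0,-0.2,0,0],[0,-0.45,0,0],[0,-0.7,0,0],[0,-0.7,0,0]]]'
python3 -c "
from h import *
avg(5)"
```

```text
F [-0.05 -0.19 -0.27] sd [0.39 0.38 0.54] pos [ 0.4952 -0.049   0.1365]
t: 12.28
eef_pos: [0.495, -0.0655, 0.1371]
ee_rot: [3.139, 0.002, 3.081]
force: [-2.7, 9.6, 4.7]
width: 0.0878
gripper_force: 4.9
F [-1.31  9.69  4.31] sd [0.45 0.53 0.42] pos [ 0.495  -0.0652  0.1371]
```

```bash
python3 -m crank '[[[0,-0.1,0,0],[0,-0.2,0,0],[0,-0.2,0,0]]]'
python3 -c "
from h import *
avg(4);look('w6')"
```

```text
t: 12.9
eef_pos: [0.4949, -0.0699, 0.1374]
ee_rot: [3.139, 0.002, 3.082]
force: [-3.2, 11.1, 8.3]
width: 0.0878
gripper_force: 5.8
F [-2.74 11.86  7.22] sd [0.42 0.43 0.39] pos [ 0.4948 -0.0699  0.1374]
jaw 957 [24.4 24.8 30.1 36.9 38.1]
loose 1868 [65.  65.8 73.9 86.8 90.5]
fixed 462 [80.1 80.2 83.6 90.  91.5]
pad 2684 [ 6.9  8.8 55.4 65.4 66. ]
```

```bash
python3 -m crank '[[[0,-0.1,0,0],[0,-0.18,0,0],[0,-0.18,0,0]]]'
python3 -c "
from h import *
avg(4)"
```

```text
t: 13.52
eef_pos: [0.4946, -0.0742, 0.1375]
ee_rot: [3.139, 0.003, 3.082]
force: [-3.0, 12.8, 8.6]
width: 0.0877
gripper_force: 6.5
F [-3.94 13.04  8.8 ] sd [0.76 0.35 0.17] pos [ 0.4946 -0.0741  0.1375]
```

```bash
python3 -m crank '[[[0,-0.07,0,0],[0,-0.14,0,0],[0,-0.14,0,0]]]'
python3 -c "
from h import *
avg(3)"
```

```text
t: 14.1
eef_pos: [0.4944, -0.0775, 0.1375]
ee_rot: [3.138, 0.003, 3.082]
force: [-3.7, 14.4, 7.9]
width: 0.088
gripper_force: 7.1
F [-3.4  14.17  8.73] sd [0.37 0.25 0.43] pos [ 0.4944 -0.0774  0.1374]
```

```bash
python3 -m crank '[[[0,-0.04,0,0],[0,-0.04,0,0]]]'
python3 -m crank '[[[0,0.3,0,0],[0,0.6,0,0],[0,0.9,0,0],[0,1.2,0,0],[0,1.26,0,0],[0,1.26,0,0]]]'
python3 -c "
from h import *
avg(2);look('w7')"
```

```text
t: 14.5
eef_pos: [0.4944, -0.0782, 0.1373]
ee_rot: [3.138, 0.003, 3.082]
force: [-2.9, 15.6, 7.7]
width: 0.0878
gripper_force: 7.7
t: 15.25
eef_pos: [0.4951, -0.0488, 0.1365]
ee_rot: [-3.141, -0.0, 3.082]
force: [0.1, 0.4, -0.3]
width: 0.0876
gripper_force: 0.0
F [ 0.44 -0.64 -0.34] sd [0.25 0.37 0.64] pos [ 0.4952 -0.0489  0.1365]
jaw 997 [26.  26.4 31.3 38.5 39.3]
loose 3233 [ 65.4  66.4  82.2 101.1 105. ]
fixed 1991 [ 80.2  81.3  92.3 107.2 109.5]
pad 2534 [ 7.   9.9 27.  65.3 65.9]
```

View pics/w7.png

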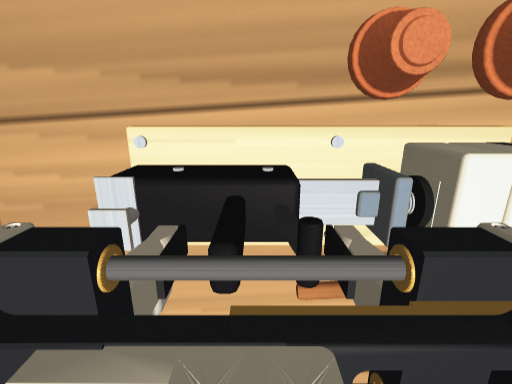

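The view shows the pad compressed and the jaw plate (385,205) one tooth further and holding on its own (~16 N by bar force). I hold, then go up and over to the tab, fingers shut and turned 90°.

```bash
python3 -m crank '[[[0,0,0,0],[0,0,0,0],[0,0,0,0],[0,0,0,0],[0,0,-1,0],[0,0,-2.5,0],[0,0,-3.6,0],[0,0,-4,0],[0,0,-4,0],[0,0,-4,0],[0,0,-4,0],[0,0,-4,0]]]'
python3 -m crank '[[[0,-0.3,0,-1.7],[0,-0.8,0,-3.5],[0,-1.3,0,-5.3],[0,-1.8,0,-7.1],[0,-2.3,0,-8.9],[0,-2.8,0,-10.7],[0,-3.2,0,-12.5],[0,-3.6,0,-14.3],[0,-3.9,0,-16.1],[0,-4,0,-18],[0,-4,0,-18],[0,-4,0,-18]]]' 1 10
python3 - <<'E'
from h import *
look('w8')
p,d=arm.grab_frame("side");cv2.imwrite("pics/s8.png",p[:,:,::-1])
cv2.imwrite("pics/s8c.png",cv2.resize(p[130:310,220:400,::-1],(720,720))[:600])
s=arm.get_state();print(s["eef_pos"],s["ee_rot"],s["width"],s["force"])
E
```

```text
t: 16.9
eef_pos: [0.4951, -0.0488, 0.2359]
ee_rot: [-3.141, -0.001, 3.082]
force: [-0.1, 0.0, -0.3]
width: 0.0877
gripper_force: 0.0
t: 18.4
eef_pos: [0.4893, -0.1485, 0.2364]
ee_rot: [3.141, 0.0, -1.634]
force: [-0.5, 0.4, -0.5]
width: 0.0006
gripper_force: 0.0
jaw 0 
loose 0 
fixed 0 
pad 0 
[ 0.48932715 -0.14840685  0.23648488] [ 3.14148239e+00  2.97947379e-05 -1.63270104e+00] 0.00036480514320755687 [ 0.00155157 -0.05919261  0.67293815]
```

View pics/s8c.png

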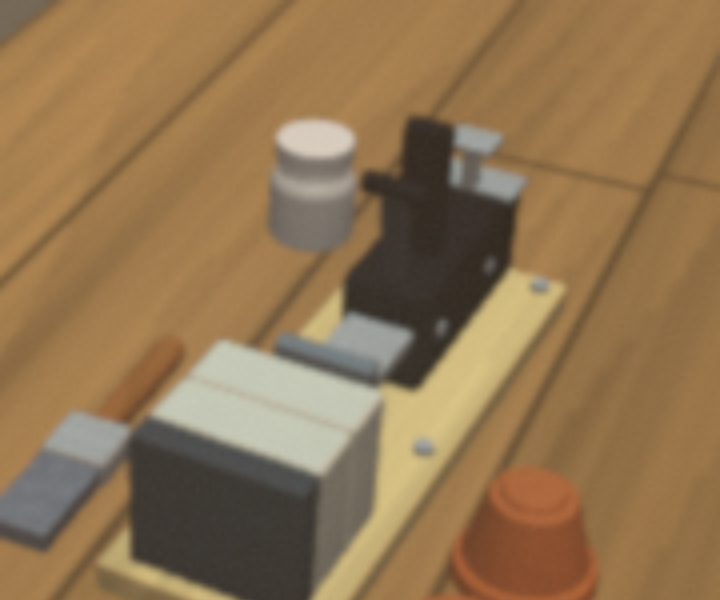

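View pics/w8.png

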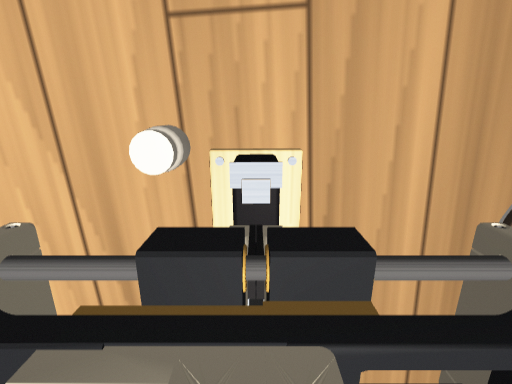

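The side crop shows the seam closed (line at ~(270,415)) and the jaw holding; the wrist view shows the tab (256,190) ahead of the shut fingers, as expected. Pressing the tab.

```bash
python3 -m crank '[[[0,0,0.6,0],[0,0,1.6,0],[0,0,2.7,0],[0,0,3.7,0],[0,0,4.2,0],[0,0,4.35,0],[0,0,4.5,0],[0,0,4.65,0],[0,0,4.75,0],[0,0,4.75,0]]]'
python3 -m crank '[[[0,0,0.03,0],[0,0,0.03,0],[0,0,0.03,0],[0,0,0.03,0],[0,0,0.03,0],[0,0,0.03,0],[0,0,0.03,0],[0,0,0.03,0],[0,0,0.03,0],[0,0,0.03,0]]]'
```

```text
t: 19.75
eef_pos: [0.4898, -0.1486, 0.1183]
ee_rot: [-3.14, -0.0, -1.63]
force: [-0.3, -0.3, 4.0]
width: 0.0002
gripper_force: 1.9
t: 21.0
eef_pos: [0.4896, -0.1486, 0.1172]
ee_rot: [-3.141, -0.0, -1.63]
force: [3.1, -2.5, 5.3]
width: 0.0004
gripper_force: 2.5
```

```bash
python3 - <<'E'
from h import *
p,d=arm.grab_frame("side")
cv2.imwrite("pics/s9c.png",cv2.resize(p[130:310,220:400,::-1],(600,600)))
for n in("top","side"):
    p,d=arm.grab_frame(n);X=cloud(n,d);x,y,z=[X[...,i] for i in range(3)]
    for a,b,y0,y1 in((.088,.097,0,.1),(.1,.11,.06,.25)):
        q=(z>a)&(z<b)&(y>y0)&(y<y1)&(abs(x-.5)<.035);P=X[q];print(n,len(P),np.percentile(P[:,1],[2,50,98]).round(4) if len(P) else 0)
E
```

```text
top 0 0
top 459 [0.1366 0.1825 0.1971]
side 141 [0.0126 0.0227 0.0282]
side 1059 [0.1016 0.1545 0.198 ]
```

View pics/s9c.png

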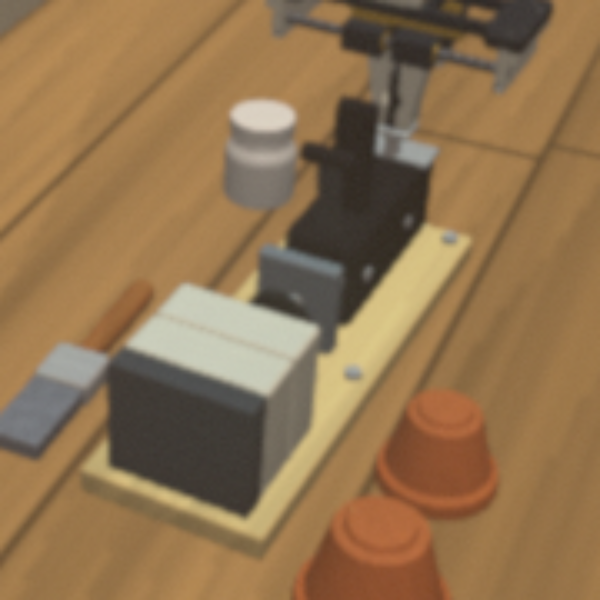

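The picture shows the jaw sprung back, seam line still closed. I hold a bit more, lift clear and verify from the top.

```bash
python3 -m crank '[[[0,0,0.05,0],[0,0,0.05,0],[0,0,0.05,0],[0,0,0.05,0],[0,0,-0.3,0],[0,0,-1.2,0],[0,0,-2.5,0],[0,0,-3.8,0],[0,0,-4.8,0],[0,0,-5,0],[0,0,-5,0]]]'
python3 -m crank '[[[0.5,0,0,0],[1.5,0,0,0],[3,0,0,0],[4.5,0,0,0],[5.5,0,0,0],[6,0,0,0],[6,0,0,0],[6,0,0,0]]]'
python3 - <<'E'
from h import *
p,d=arm.grab_frame("top");X=cloud("top",d);x,y,z=[X[...,i] for i in range(3)]
cv2.imwrite("pics/t9.png",cv2.resize(p[150:320,170:400,::-1],(800,590)))
e=np.array([.0593,.998]);yc=(X[...,:2]-[.5007,.0315])@e*1e3
d0=np.load("pics/top0.npy");X0=cloud("top",d0);yc0=(X0[...,:2]-[.5007,.0315])@e*1e3
for XX,Y in((X0,yc0),(X,yc)):
  for a,b,y0,y1 in((.088,.097,-35,40),(.1,.11,40,104),(.1,.11,104,170)):
    q=(XX[...,2]>a)&(XX[...,2]<b)&(Y>y0)&(Y<y1)&(abs(XX[...,0]-.5)<.03);v=Y[q];print(len(v),np.percentile(v,[2,50,98]).round(1) if len(v) else 0)
print(arm.get_state()["eef_pos"],arm.get_state()["force"])
E
```

```text
t: 22.52
eef_pos: [0.4883, -0.1483, 0.2411]
ee_rot: [3.14, 0.001, -1.631]
force: [0.1, 0.0, -0.3]
width: 0.0007
gripper_force: 0.0
t: 23.52
eef_pos: [0.4802, -0.2978, 0.2417]
ee_rot: [3.141, 0.0, -1.63]
force: [-0.0, 1.1, 0.4]
width: 0.0006
gripper_force: 0.0
191 [-14.5  -7.6  -0.9]
551 [51.9 70.6 89.6]
834 [106.2 134.9 163.9]
184 [-20.1 -13.6  -7. ]
536 [ 66.3  84.8 103.5]
839 [105.8 134.5 164. ]
[ 0.48038993 -0.29766693  0.24194932] [-0.12736246  0.73605438 -0.57548728]
```

View pics/t9.png

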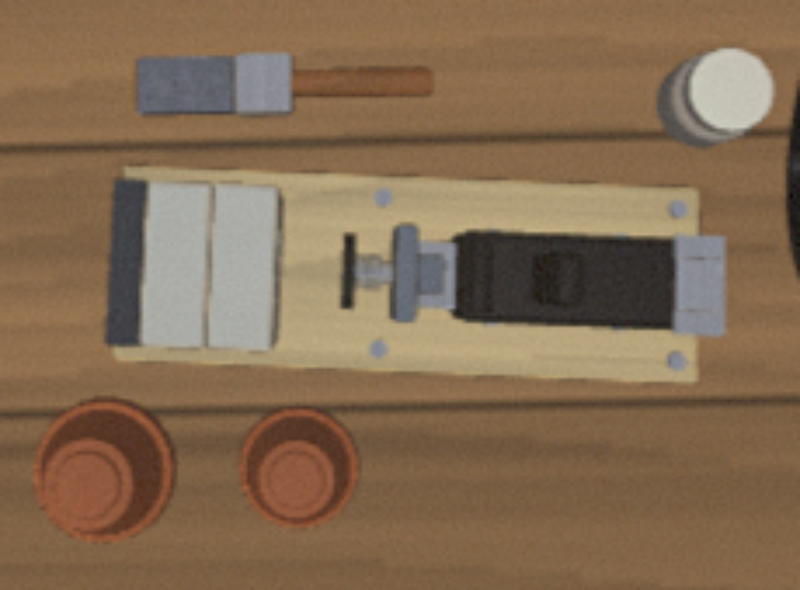

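The top view shows the seam shut at (209,265), the jaw fully back (plate at (404,272), travel about 0), and the bystanders where they were.

```bash
python3 -c "
from station import arm
print(arm.job_done())"
```

```text
the job is handed in; nothing more can be done
None
```

The job is handed in at about 24 s: the mould is shut, the clamp held it by itself at roughly 16 N (estimated from the trigger force) for over 3 s, the tab then let the jaw spring fully back, and the pots, jar and brush were left alone.

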